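# Throw the interlocked valve levers in the order the bank allows

## Task

Open the bench's three-lever valve bank: swing every lever away from you, over to its far stop, and leave all three fully home. An interlock inside lets them go only one after another, in an order that is not marked and differs each time, so feel which lever is free and never force one that is blocked: ease off as soon as it comes up solid. Leave the small things standing and lying round the bank where they are.

Things in the scene. Friction and masses are not known exactly. Their poses are not given: they have to be found in the camera images.
- bank: Grey valve housing, fixed: flange 160 x 330 mm, body 125 x 300 mm (x, y), aluminium deck at z = 68 mm. Origin: centre of its underside. x points the way the levers are thrown (away from the robot, yaw up to 0.3 rad), y along the lever row to the left, z up. Levers hinge at x = 0, y = +75, 0, -75 mm, z = 70 mm, axis along y, between steel cheeks 90 mm high.
- lever_left (a joint): Left lever (bank y = +75 mm), rad. 0: leaning 0.5 rad to the robot, near stop; 1.0: leaning 0.5 rad away, at its rigid far stop, fully home. Starts at 0 to 0.04. Free, it drags all the way (2 to 3 N along the handle's arc; 3 to 7 N if pushed level, with rubbing) and stays where left.
- lever_middle (a joint): Middle lever (bank y = 0), same values. Interlock, inside and unseen: at the start exactly one lever, any of the three, is free; a second is freed once the first is fully home (within 0.08 rad of its far stop), the third once the second is. The order is drawn anew each time.
- lever_right (a joint): Right lever (bank y = -75 mm), same values. A blocked lever of the three moves idly up to somewhere between 0.08 and 0.20 rad (6 to 16 mm of handle arc; differs by lever and time), then meets a springy lock of about 7 N per mm at the handle; above 14 N at the handle (2 mm into the spring) the lock is damaged and the job has failed. Past 0.25 rad it is free.
- grip_left (a point): Centre of the left lever's T-handle: a black round bar of 15 mm diameter and 40 mm length, parallel to bank y, on a 10 mm steel rod, 80 mm from the hinge axis. It goes from bank x = -38 mm over 0 to +38 mm, at z = 140 mm at both ends and 150 mm at mid-swing. It can be pushed from the near side or pinched across its 15 mm.
- grip_middle (a point): Same for the middle lever.
- grip_right (a point): Same for the right lever.
- sample_jar: Bystander: clear jar with red lid, 57 mm across, 75 mm tall, standing on the table near the left end of the bank. Origin: centre of its underside.
- dropper_bottle: Bystander: small brown dropper bottle, 33 mm across, 102 mm tall, standing near the right end of the bank. Origin: centre of its underside.
- screwdriver: Bystander: red and black screwdriver, 187 mm long, 27 mm thick, lying on the table behind the bank, along it. Origin: under its middle.
- spacer_post: Bystander: white plastic post, 17 mm across, 60 mm tall, standing on the deck of the bank at its right end. Origin: centre of its underside.
- shaft_collar: Bystander: steel ring about 30 mm across, 12 mm thick, lying on the deck of the bank at its left end. Origin: centre of its underside.

How it is judged:
At the end, for the whole second after the job is handed in: All three levers are home, each within 0.08 rad of its far stop (joint above 0.92) (value of joint each of lever_left, lever_middle, lever_right above 0.92 rad); the robot touches nothing.
It fails at once if a blocked lever is forced: more than 14 N at its handle against the lock (32 N at the lock inside) (contact force between any of blade_left, blade_middle, blade_right and anything else above 32 N).
It fails at once if a bystander is shifted by more than 25 mm or knocked over (distance of any of sample_jar, dropper_bottle, spacer_post, screwdriver, shaft_collar from where it was at the start of the episode above 0.025 m or angle between any of sample_jar, dropper_bottle, spacer_post's own z axis and vertical above 0.6 rad).
It also fails if it takes over 64 s, if anything falls off the work surface, if the arm or the gripper's body presses on something with over 40 N, if the wrist force passes 120 N, or if a joint passes its speed limit or range.

## Robot

A 6-joint arm with a two-finger parallel gripper is mounted at the origin on a cart in front of the work surface, level with it; the furniture and walls round the work are solid. World frame = base frame: x ahead of the robot, y to its left, z up, the work surface at z = 0. Lengths are in m, angles in rad, forces in N, time in s.
With the tool pointing down it reaches from about 0.425 to 0.95 m from the base axis. Payload 3.5 kg.
Tool frame: the origin (TCP) lies between the finger pads; the fingertips stand 14 mm ahead of it and the grasp point (between the pads) lies 5 mm behind it (ctrl.tip_extent is the distance from the TCP to the fingertips, in m); x points along the fingers, z is the direction in which the jaws open and shut, and the axes are right-handed (so a half turn about x gives the same grasp; the last joint's range is limited). The gripper opens to 85 mm and grips with 20 to 120 N. Pads are 22 mm wide; open, the fingers measure 114 mm over their backs; the gripper's body (76 mm by 85 mm) begins 54 mm behind the grasp point. The pads swing forward as they close: fully open they stand 13 mm farther back than shut.
Start: joints at [-1.477, 0.286, 1.577, -0, 1.279, -0.15], TCP at [0.163, -0.655, 0.245] pointing down, gripper open.
Joint ranges: [-2.77, 2.77], [-0.9, 2.22], [0.21, 2.48], [-1.53, 4.67], [0.24, 2.81], [-2.84, 2.84]. Speed limits (rad/s): [2.79, 2.79, 3.14, 3.14, 3.14, 3.14].

## Interface

Orientations are given as a unit quaternion [x, y, z, w].
In Python, from plant import ctrl gives the robot as it stands.
- The arm moves only by the tool move_arm, never from a script. Its argument "commands" is one flat list of numbers, 4 for each row, row after row: the shift along the tool's x, y, z in units of 25 mm (1.0 is 25 mm), then the turn about the tool's x in units of 5 degrees (1.0 is 5 degrees). A call has 1 to 20 rows; each row shifts and turns the commanded pose from where the row before left it, along the tool's axes as they then stand; what a row does not reach is not made up. A row lasts 1/8 s, in which the tool goes at most 62.5 mm and 10.7 degrees, less where a joint would pass 70% of its speed; a pose out of reach is approached as far as the arm can. A call is refused whole if a number of a shift passes 1 or a number of a turn 1, either way. A call with a gripper value outside its range is refused whole. "jaw" is the finger opening in mm, from 0 to 85.4, set as the call begins (left out, the last holds). The fingers move at their own pace and stop on an object; "force" is the grip in N (left out, the last holds). Time passes only in rows, so rows that do not move let the fingers close. It gives the time, the measured TCP pose, the force and the opening at its end, in the units of the state.
- ctrl.get_state(): the state, without advancing time (a new reading comes with each control period).
- ctrl.read_camera(name): name is "side" or "top" or "wrist"; returns the picture (400x640x3 uint8, red, green, blue); there is no depth.
- ctrl.get_calibration(name): a dict with "camera_matrix" (3x3 intrinsics, pixels), "camera_from_world" (4x4, takes a point from world to camera coordinates); the wrist camera has in their place "mount" (4x4, takes a point from camera to tool coordinates, whose origin is the TCP and whose axes are the tool frame's). Camera axes: x right, y down, z forward; pixel columns grow to the right and rows downward; lengths in m; the calibration is good to about 2 mm. A picture is of the moment at which its call begins: read the wrist's pose just before it. get_calibration takes no time and is no camera call.
- ctrl.sign_off(): hands the job in, once; it reports no verdict.
The state is a dict: "time": time; "qpos": joint angles; "dq": joint speeds; "joint_efforts": joint torques, N m; "eef_pos": TCP position; "tcp_rot": TCP orientation; "contact_force": force on the tool from outside, world axes, zero at the start; "wrist_torque": the same for the moment, N m; "opening": opening from 0.0 (shut) to 1.0 (fully open).
Only numpy, scipy, OpenCV 4.12 (cv2) and the standard library are available. Lean on these libraries where they do the work, as an engineer would, in place of code of your own. Each camera call takes 0.05 s, during which the arm holds its last target.

## Working session

There is one attempt and no reset: what is moved stays moved. The work goes in short steps, Python scripts to look and compute and a tool call to move; the robot and the scene stay as the last step left them, time stands still between calls to the robot, and variables do not carry over. Pictures are saved under pics/ and viewed, and the job is handed in when it is done.

Besides the shell and the picture viewer there is one more tool, called by a JSON object that holds its "fn" and its "kwargs", one argument or row to a line. move_arm: Moves the arm, as the interface text tells. Its arguments: {"type":"object","properties":{"commands":{"type":"array"},"jaw":{"type":"number"},"force":{"type":"number"}},"required":["commands"]}

```bash
ls; mkdir -p pics
python3 - <<'E'
from plant import ctrl
import cv2
s=ctrl.get_state(); print(s)
for n in("side","top","wrist"):
    cv2.imwrite(f"pics/{n}0.png",ctrl.read_camera(n)[:,:,::-1]); print(n,ctrl.get_calibration(n))
E
```

```text
pics
{'time': 0.0, 'qpos': array([-1.47701545e+00,  2.87160881e-01,  1.57818500e+00,  2.06045406e-05,
        1.27857429e+00, -1.49993619e-01]), 'dq': array([ 0.00058595, -0.00024014,  0.00021998, -0.00124425, -0.00121215,
       -0.00016995]), 'joint_efforts': array([-9.38400553e-04, -4.05984735e+01, -2.92627341e+01, -1.63967325e-04,
        5.80900771e-03,  1.37245803e-05]), 'eef_pos': array([ 0.16290152, -0.65440817,  0.24394598]), 'tcp_rot': array([ 0.43610179,  0.55764186, -0.43489621,  0.5565214 ]), 'contact_force': array([-0.36762768,  0.35047175, -0.31921704]), 'wrist_torque': array([ 0.00426661, -0.03340117, -0.05309831]), 'opening': 0.9988250419980658}
side {'camera_matrix': array([[455.5858289 ,   0.        , 324.61500865],
       [  0.        , 455.5858289 , 200.78907438],
       [  0.        ,   0.        ,   1.        ]]), 'camera_from_world': array([[ 0.99941311, -0.03111761, -0.01432224, -0.53991163],
       [-0.02812809, -0.50684693, -0.86157704,  0.07142892],
       [ 0.01955104,  0.86147425, -0.50742475,  1.19291663],
       [ 0.        ,  0.        ,  0.        , 
[... 289 characters left out ...]
10019, -0.01948671, -0.08605044,  0.56688501],
       [ 0.08614617, -0.0041259 , -0.99627397,  1.08525899],
       [ 0.        ,  0.        ,  0.        ,  1.        ]])}
wrist {'camera_matrix': array([[314.32129112,   0.        , 321.23528644],
       [  0.        , 314.32129112, 196.11396537],
       [  0.        ,   0.        ,   1.        ]]), 'mount': array([[ 7.94586004e-04, -3.21691456e-01,  9.46844219e-01,
        -1.29476314e-01],
       [ 5.74195569e-04, -9.46844215e-01, -3.21691937e-01,
         8.27263179e-02],
       [ 9.99999519e-01,  7.99285666e-04, -5.67635353e-04,
        -3.14934711e-04],
       [ 0.00000000e+00,  0.00000000e+00,  0.00000000e+00,
         1.00000000e+00]])}
```

View pics/top0.png

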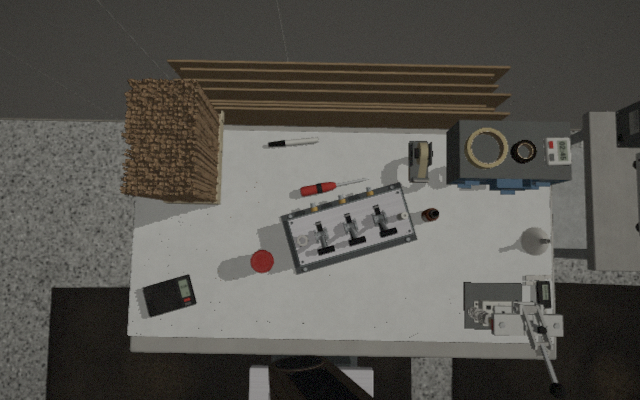

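View pics/side0.png

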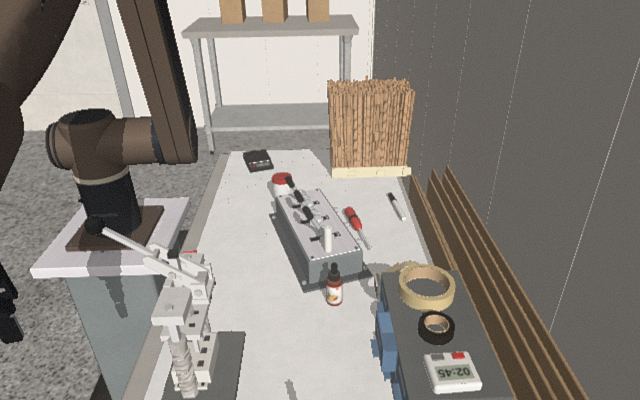

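```bash
cat > /dev/null
python3 - <<'E'
from scipy.spatial.transform import Rotation as R
print(R.from_quat([ 0.43610179,  0.55764186, -0.43489621,  0.5565214 ]).as_matrix().round(3))
E
```

```text
[[-0.     0.97   0.241]
 [ 0.002  0.241 -0.97 ]
 [-1.     0.    -0.002]]
```

Run:
```python
from plant import ctrl
import cv2
print(ctrl.tip_extent)
a=cv2.imread("pics/top0.png")[170:290,260:450]; cv2.imwrite("pics/top0z.png",cv2.resize(a,None,fx=4,fy=4,interpolation=2))
a=cv2.imread("pics/side0.png")[165:305,260:390]; cv2.imwrite("pics/side0z.png",cv2.resize(a,None,fx=4,fy=4,interpolation=2))
```

```text
0.014
```

View pics/top0z.png

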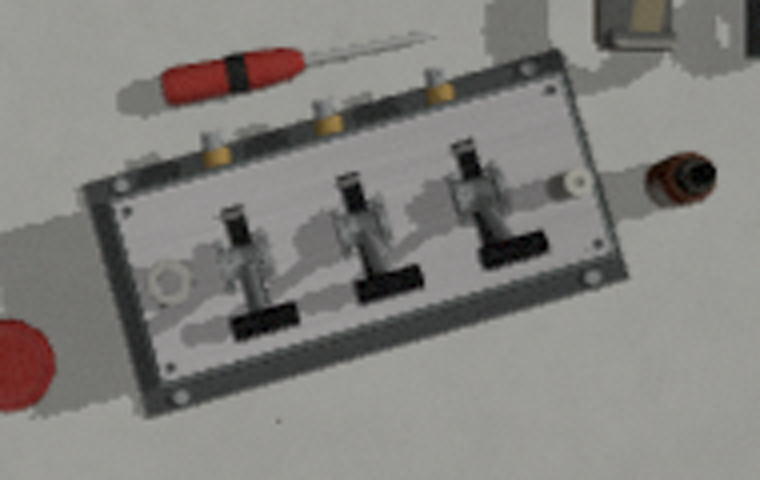

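View pics/side0z.png

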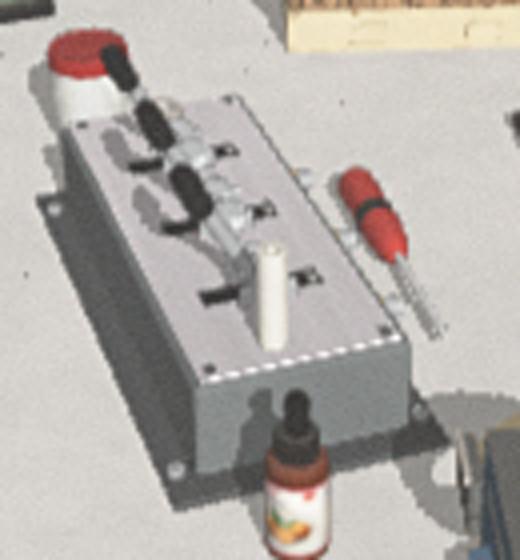

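```bash
cat > h.py <<'E'
import numpy as np,cv2
from plant import ctrl
def ray(n,p):
    c=ctrl.get_calibration(n);K=c["camera_matrix"];T=c["camera_from_world"]
    d=T[:3,:3].T@np.linalg.solve(K,[p[0],p[1],1]);o=-T[:3,:3].T@T[:3,3];return o,d
def plane(n,p,z):
    o,d=ray(n,p);return o+d*(z-o[2])/d[2]
def tri(a,p,b,q):
    o1,d1=ray(a,p);o2,d2=ray(b,q);A=np.stack([d1,-d2],1)
    t=np.linalg.lstsq(A,o2-o1,rcond=None)[0];x=o1+t[0]*d1;y=o2+t[1]*d2
    return (x+y)/2,np.linalg.norm(x-y)
E
python3 - <<'E'
from h import *
def blobs(n,box,lo,hi):
    a=cv2.imread(f"pics/{n}0.png");x0,y0,x1,y1=box;a=a[y0:y1,x0:x1].max(2)
    m=(a<45).astype(np.uint8);k,l,s,c=cv2.connectedComponentsWithStats(m)
    for i in range(1,k):
        if s[i,4]>=lo: print(n,s[i],c[i]+[x0,y0])
blobs("top",(310,200,405,260),15,0); blobs("side",(280,170,320,225),10,0)
T=[(326.25,250.25),(357.25,241),(388.5,232)];S=[(289.75,182),(299,195.75),(307.5,213.25)]
for t,s in zip(T,S): print(tri("top",t,"side",s),plane("top",t,.14))
P=[plane("top",(u/4+260,v/4+170),.068) for u,v in[(127,212),(550,90),(598,243),(171,368)]]
print(np.round(P,4),np.mean(P,0),[np.arctan2(*(-(a-b)[:2]*[1,-1])) for a,b in[(P[0],P[1]),(P[3],P[2])]])
F=[plane("top",(u/4+260,v/4+170),.008) for u,v in[(82,186),(562,50),(627,276),(150,415)]]
print(np.round(F,4),np.mean(F,0),[np.linalg.norm(F[i]-F[(i+1)%4]) for i in range(4)])
E
```

```text
top [12  3 10  5 28] [326.39285714 205.03571429]
top [65  8  5  7 28] [377.07142857 211.10714286]
top [36 16  6  7 29] [348.27586207 219.27586207]
top [ 68  23  19  14 116] [386.5862069 231.       ]
top [ 7 24  6  8 29] [319.31034483 227.51724138]
top [ 39  34  17  12 101] [356.37623762 240.18811881]
top [ 8 46 17  9 92] [325.63043478 249.79347826]
(array([ 0.45629448, -0.03290281,  0.14011112]), np.float64(0.0010053442820848232)) [ 0.45579067 -0.03293161  0.14      ]
(array([ 0.47944335, -0.1040283 ,  0.14174869]), np.float64(0.0020545518025571084)) [ 0.47842867 -0.10422341  0.14      ]
(array([ 0.50025821, -0.17653971,  0.139348  ]), np.float64(0.0007266955412821945)) [ 0.50060252 -0.17642401  0.14      ]
[[ 0.5204  0.0531  0.068 ]
 [ 0.602  -0.2099  0.068 ]
 [ 0.5068 -0.2401  0.068 ]
 [ 0.4247  0.0235  0.068 ]] [ 0.51347427 -0.09335216  0.068     ] [np.float64(0.30078673206224543), np.float64(0.30197880794195314)]
[[ 0.5397  0.0872  0.008 ]
 [ 0.6362 -0.2285  0.008 ]
 [ 0.4875 -0.2717  0.008 ]
 [ 0.3914  0.0389  0.008 ]] [ 0.51371398 -0.09355228  0.008     ] [np.float64(0.33013355154134644), np.float64(0.15484474323404182), np.float64(0.32511170091987945), np.float64(0.15595224940022415)]
```

Run:
```python
from h import *
print("ball",tri("top",(556,390),"side",(95,227)))
print("presstop",tri("top",(541,330),"side",(178,300)))
for p in[(465,283),(550,275),(563,330)]: print(p,plane("top",p,0),plane("top",p,.15))
c=ctrl.get_calibration("top");
```

```text
ball (array([ 0.20681933, -0.46510263,  0.30706098]), np.float64(0.0006195187562731681))
presstop (array([ 0.30256722, -0.49514826,  0.19459745]), np.float64(0.01562746012644748))
(465, 283) [ 0.37502723 -0.40014724  0.        ] [ 0.38787612 -0.34954353  0.15      ]
(550, 275) [ 0.39996536 -0.6241596   0.        ] [ 0.40950445 -0.54382487  0.15      ]
(563, 330) [ 0.25892099 -0.65425752  0.        ] [ 0.28717955 -0.56992819  0.15      ]
```

View pics/wrist0.png

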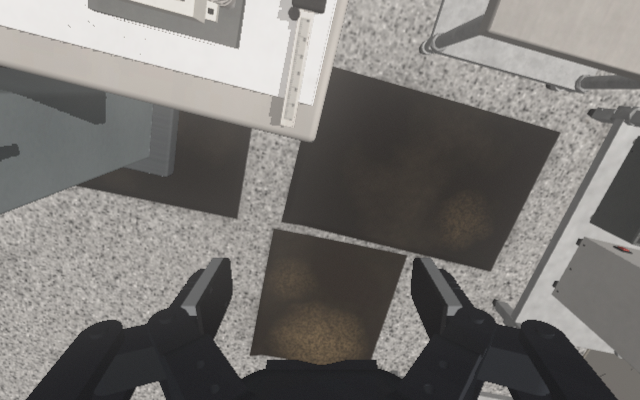

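{"fn": "move_arm", "kwargs": {
  "commands": [-1,0,0,-0.65,-1,0,0,0,-1,0,0,0,-1,0,0,0,-1,0,0,0,-1,0,0,0,-1,0,0,0,-1,0,0,0],
  "jaw": 0,
  "force": 60
}}

```text
time: 1.15
eef_pos: [0.163, -0.6549, 0.4455]
tcp_rot: [0.42, 0.569, -0.419, 0.569]
contact_force: [0.9, -0.1, 0.3]
opening: -0.0
```

{"fn": "move_arm", "kwargs": {
  "commands": [0,0.95,-0.79,0,0,0.95,-0.79,0,0,0.95,-0.79,0,0,0.95,-0.79,0,0,0.95,-0.79,0,0,0.95,-0.79,0,0,0.95,-0.79,0,0,0.95,-0.79,0,0,0.95,-0.79,0,0,0.95,-0.79,0,0,0.95,-0.79,0,0,0.95,-0.79,0,0,0.95,-0.79,0,0,0.95,-0.79,0,0,0.95,-0.79,0,0,0.95,-0.79,0,0,0.95,-0.79,0,0,0.95,-0.79,0]
}}

```text
time: 3.4
eef_pos: [0.4664, -0.1879, 0.445]
tcp_rot: [0.42, 0.569, -0.42, 0.569]
contact_force: [-0.3, 0.0, 0.1]
opening: 0.002
```

```bash
cat >> h.py <<'E'
from scipy.spatial.transform import Rotation as R
O=np.array([.5135,-.0935]);yaw=.30
bx=np.array([np.cos(yaw),np.sin(yaw)]);by=np.array([-np.sin(yaw),np.cos(yaw)])
def st():
    s=ctrl.get_state();p=s["eef_pos"];M=R.from_quat(s["tcp_rot"]).as_matrix()
    f=s["contact_force"]
    print("t",s["time"],"bank",((p[:2]-O)@bx).round(4),((p[:2]-O)@by).round(4),"z",p[2].round(4),"tip z",(p[2]-.014).round(4),"toolyaw",np.arctan2(M[1,1],M[0,1]).round(3),"F bank",(f[:2]@bx).round(2),(f[:2]@by).round(2),f[2].round(2))
E
python3 -c "
from h import *
st();cv2.imwrite('pics/w1.png',ctrl.read_camera('wrist')[:,:,::-1])"
```

```text
t 3.4 bank -0.0729 -0.0763 z 0.445 tip z 0.431 toolyaw 0.3 F bank -0.28 0.12 0.15
```

View pics/w1.png

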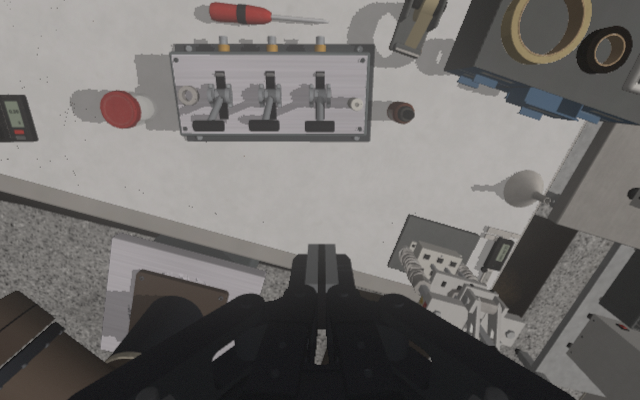

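{"fn": "move_arm", "kwargs": {
  "commands": [1,0,0,0,1,0,0,0,1,0,0,0,1,0,0,0,1,0,0,0,1,0,0,0,1,0,0,0,1,0,0,0,1,0,0,0,1,0,0,0,1,0,0,0,0.9,0,0,0,0,0,0,0,0,0,0,0]
}}

```text
time: 5.2
eef_pos: [0.4664, -0.1893, 0.1486]
tcp_rot: [0.42, 0.569, -0.42, 0.57]
contact_force: [0.2, -0.5, 0.7]
opening: -0.0
```

```bash
python3 -c "
from h import *
st();cv2.imwrite('pics/w2.png',ctrl.read_camera('wrist')[:,:,::-1])"
```

```text
t 5.2 bank -0.0733 -0.0776 z 0.1486 tip z 0.1346 toolyaw 0.3 F bank 0.05 -0.51 0.67
```

View pics/w2.png

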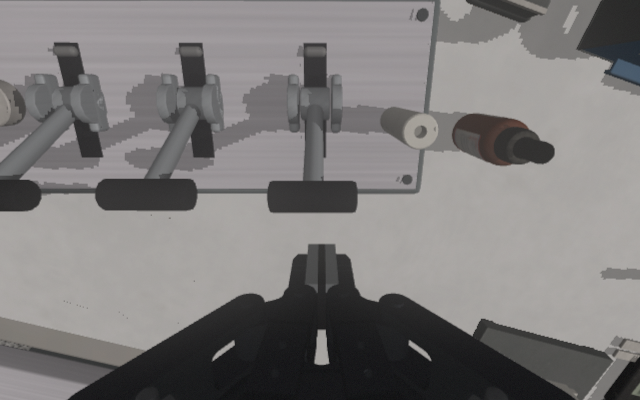

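{"fn": "move_arm", "kwargs": {
  "commands": [0,0.25,0,0,0,0.25,0,0,0,0.08,0,0,0,0,0,0]
}}

```text
time: 5.75
eef_pos: [0.4801, -0.1845, 0.1479]
tcp_rot: [0.419, 0.569, -0.419, 0.569]
contact_force: [-0.0, -0.5, 0.1]
opening: -0.003
```

{"fn": "move_arm", "kwargs": {
  "commands": [0,0.08,0,0,0,0,0,0]
}}

```text
time: 6.0
eef_pos: [0.4818, -0.184, 0.1478]
tcp_rot: [0.42, 0.569, -0.42, 0.569]
contact_force: [0.2, -0.3, -1.2]
opening: 0.003
```

{"fn": "move_arm", "kwargs": {
  "commands": [0,0.08,0,0,0,0,0,0]
}}

```text
time: 6.25
eef_pos: [0.4834, -0.1835, 0.1478]
tcp_rot: [0.419, 0.57, -0.42, 0.569]
contact_force: [-2.3, -0.4, 1.1]
opening: 0.004
```

{"fn": "move_arm", "kwargs": {
  "commands": [0,0.08,0,0,0,0,0,0]
}}

```text
time: 6.5
eef_pos: [0.4854, -0.183, 0.1481]
tcp_rot: [0.419, 0.569, -0.42, 0.569]
contact_force: [-4.3, -1.7, 2.5]
opening: -0.004
```

{"fn": "move_arm", "kwargs": {
  "commands": [0,0.08,0,0,0,0,0,0]
}}

```text
time: 6.75
eef_pos: [0.4878, -0.1824, 0.148]
tcp_rot: [0.42, 0.569, -0.419, 0.569]
contact_force: [-2.3, -0.6, 2.3]
opening: 0.004
```

{"fn": "move_arm", "kwargs": {
  "commands": [0,0.04,0,0,0,0,0,0]
}}

```text
time: 7.0
eef_pos: [0.4887, -0.182, 0.1478]
tcp_rot: [0.42, 0.569, -0.419, 0.569]
contact_force: [-2.7, -1.3, 2.5]
opening: -0.0
```

{"fn": "move_arm", "kwargs": {
  "commands": [0,0.04,0,0,0,0,0,0]
}}

```text
time: 7.25
eef_pos: [0.4896, -0.1816, 0.1478]
tcp_rot: [0.42, 0.569, -0.419, 0.569]
contact_force: [-3.4, -1.0, 2.8]
opening: -0.001
```

{"fn": "move_arm", "kwargs": {
  "commands": [0,0.04,0,0,0,0,0,0]
}}

```text
time: 7.5
eef_pos: [0.4905, -0.1813, 0.1478]
tcp_rot: [0.42, 0.569, -0.419, 0.569]
contact_force: [-2.9, -1.6, 1.9]
opening: 0.001
```

{"fn": "move_arm", "kwargs": {
  "commands": [0,0.04,0,0,0,0,0,0]
}}

```text
time: 7.75
eef_pos: [0.4915, -0.181, 0.1478]
tcp_rot: [0.42, 0.569, -0.419, 0.569]
contact_force: [-2.8, -0.8, 1.9]
opening: 0.002
```

{"fn": "move_arm", "kwargs": {
  "commands": [0,0.04,0,0,0,0,0,0]
}}

```text
time: 8.0
eef_pos: [0.4924, -0.1807, 0.1478]
tcp_rot: [0.42, 0.569, -0.419, 0.569]
contact_force: [-1.8, -0.7, 2.4]
opening: 0.002
```

{"fn": "move_arm", "kwargs": {
  "commands": [0,0.04,0,0,0,0,0,0]
}}

```text
time: 8.25
eef_pos: [0.4934, -0.1804, 0.1478]
tcp_rot: [0.42, 0.569, -0.419, 0.569]
contact_force: [-2.7, -0.7, 2.0]
opening: -0.002
```

{"fn": "move_arm", "kwargs": {
  "commands": [0,0.04,0,0,0,0,0,0]
}}

```text
time: 8.5
eef_pos: [0.4944, -0.1801, 0.1478]
tcp_rot: [0.42, 0.569, -0.419, 0.569]
contact_force: [-3.3, -0.5, 1.3]
opening: 0.001
```

{"fn": "move_arm", "kwargs": {
  "commands": [0,0.04,0,0,0,0,0,0]
}}

```text
time: 8.75
eef_pos: [0.4953, -0.1798, 0.1478]
tcp_rot: [0.42, 0.569, -0.419, 0.569]
contact_force: [-2.4, -0.4, 1.2]
opening: -0.004
```

{"fn": "move_arm", "kwargs": {
  "commands": [0,0.04,0,0,0,0,0,0]
}}

```text
time: 9.0
eef_pos: [0.4963, -0.1796, 0.1478]
tcp_rot: [0.42, 0.569, -0.419, 0.569]
contact_force: [-3.0, -1.3, 2.0]
opening: 0.001
```

{"fn": "move_arm", "kwargs": {
  "commands": [0,0.04,0,0,0,0,0,0]
}}

```text
time: 9.25
eef_pos: [0.4972, -0.1792, 0.1478]
tcp_rot: [0.42, 0.569, -0.419, 0.569]
contact_force: [-2.6, -1.0, 2.0]
opening: 0.003
```

{"fn": "move_arm", "kwargs": {
  "commands": [0,0.04,0,0,0,0,0,0]
}}

```text
time: 9.5
eef_pos: [0.4982, -0.1789, 0.1478]
tcp_rot: [0.42, 0.569, -0.419, 0.569]
contact_force: [-0.9, -1.4, 1.0]
opening: 0.001
```

{"fn": "move_arm", "kwargs": {
  "commands": [0,0.04,0,0,0,0,0,0]
}}

```text
time: 9.75
eef_pos: [0.4991, -0.1786, 0.1478]
tcp_rot: [0.42, 0.569, -0.419, 0.569]
contact_force: [-2.5, -0.4, 1.4]
opening: 0.001
```

{"fn": "move_arm", "kwargs": {
  "commands": [0,0.04,0,0,0,0,0,0]
}}

```text
time: 10.0
eef_pos: [0.5001, -0.1784, 0.1478]
tcp_rot: [0.42, 0.569, -0.419, 0.569]
contact_force: [-2.5, -0.8, 1.8]
opening: 0.002
```

{"fn": "move_arm", "kwargs": {
  "commands": [0,0.04,0,0,0,0,0,0]
}}

```text
time: 10.25
eef_pos: [0.501, -0.1781, 0.1479]
tcp_rot: [0.42, 0.569, -0.419, 0.569]
contact_force: [-2.2, -0.6, 2.9]
opening: 0.001
```

{"fn": "move_arm", "kwargs": {
  "commands": [-0.04,0.1,0,0,-0.04,0.2,0,0,-0.04,0.2,0,0,-0.04,0.2,0,0,-0.04,0.2,0,0,0.04,0.2,0,0,0.04,0.2,0,0,0.04,0.2,0,0,0.04,0.2,0,0,0,0.2,0,0,0,0,0,0]
}}

```text
time: 11.62
eef_pos: [0.5464, -0.1637, 0.1482]
tcp_rot: [0.42, 0.569, -0.419, 0.569]
contact_force: [-1.2, -0.7, -0.9]
opening: 0.004
```

```bash
python3 -c "
from h import *
st()"
```

```text
t 11.625 bank 0.0107 -0.0768 z 0.1482 tip z 0.1342 toolyaw 0.301 F bank -1.37 -0.32 -0.91
```

Ten millimetres to go; ease on to the far stop.

{"fn": "move_arm", "kwargs": {
  "commands": [0,0.12,0,0,0,0.12,0,0,0,0.04,0,0,0,0,0,0]
}}

```text
time: 12.12
eef_pos: [0.5527, -0.1617, 0.1484]
tcp_rot: [0.42, 0.57, -0.42, 0.569]
contact_force: [-3.1, -1.3, -1.4]
opening: 0.001
```

{"fn": "move_arm", "kwargs": {
  "commands": [0,0.06,0,0,0,0,0,0]
}}

```text
time: 12.38
eef_pos: [0.5542, -0.1613, 0.1485]
tcp_rot: [0.419, 0.57, -0.42, 0.569]
contact_force: [-3.2, -0.6, -3.0]
opening: -0.001
```

{"fn": "move_arm", "kwargs": {
  "commands": [0,0.08,0,0,0,0,0,0]
}}

```text
time: 12.62
eef_pos: [0.5563, -0.1608, 0.1486]
tcp_rot: [0.42, 0.569, -0.42, 0.569]
contact_force: [-4.7, -0.4, -2.6]
opening: -0.004
```

{"fn": "move_arm", "kwargs": {
  "commands": [0,0.08,0,0,0,0,0,0]
}}

```text
time: 12.88
eef_pos: [0.5568, -0.1606, 0.1485]
tcp_rot: [0.418, 0.571, -0.42, 0.568]
contact_force: [-9.2, -2.0, -1.6]
opening: 0.001
```

{"fn": "move_arm", "kwargs": {
  "commands": [0,0.08,0,0,0,0,0,0]
}}

```text
time: 13.12
eef_pos: [0.5571, -0.1606, 0.1485]
tcp_rot: [0.417, 0.572, -0.422, 0.567]
contact_force: [-13.8, -4.2, 1.1]
opening: 0.0
```

{"fn": "move_arm", "kwargs": {
  "commands": [0,-0.5,0,0,0,-1,0,0,0,-1,0,0,0,-1,0,0,0,-0.5,-0.3,0,0,0,-0.9,0,0,0,-0.9,0,0,0,-0.9,0,0,0,0,0,0,0,0,0]
}}

```text
time: 14.38
eef_pos: [0.4428, -0.1174, 0.149]
tcp_rot: [0.419, 0.569, -0.419, 0.57]
contact_force: [0.5, 0.3, 0.0]
opening: -0.002
```

```bash
python3 -c "
from h import *
st();cv2.imwrite('pics/w3.png',ctrl.read_camera('wrist')[:,:,::-1])"
```

```text
t 14.375 bank -0.0746 -0.002 z 0.149 tip z 0.135 toolyaw 0.302 F bank 0.57 0.09 0.01
```

View pics/w3.png

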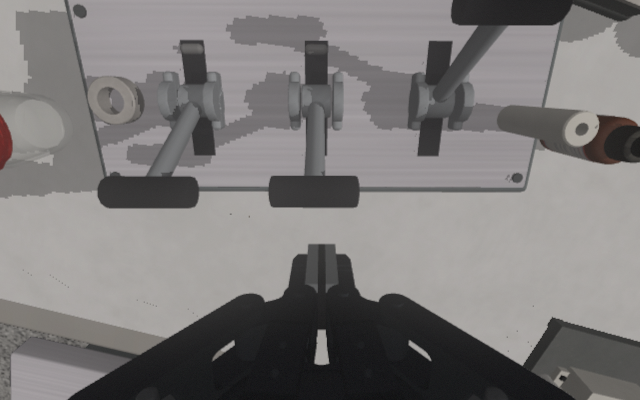

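{"fn": "move_arm", "kwargs": {
  "commands": [0,0.25,0,0,0,0.25,0,0,0,0.08,0,0,0,0,0,0]
}}

```text
time: 14.92
eef_pos: [0.4564, -0.1135, 0.1487]
tcp_rot: [0.419, 0.569, -0.42, 0.569]
contact_force: [0.5, 0.2, -0.7]
opening: 0.001
```

{"fn": "move_arm", "kwargs": {
  "commands": [0,0.08,0,0,0,0,0,0]
}}

```text
time: 15.18
eef_pos: [0.4582, -0.1128, 0.1488]
tcp_rot: [0.42, 0.569, -0.42, 0.569]
contact_force: [-0.6, -0.6, 0.5]
opening: 0.001
```

{"fn": "move_arm", "kwargs": {
  "commands": [0,0.08,0,0,0,0,0,0]
}}

```text
time: 15.42
eef_pos: [0.4602, -0.1122, 0.1489]
tcp_rot: [0.42, 0.569, -0.419, 0.569]
contact_force: [-0.9, 0.3, 0.5]
opening: 0.001
```

{"fn": "move_arm", "kwargs": {
  "commands": [0,0.08,0,0,0,0,0,0]
}}

```text
time: 15.68
eef_pos: [0.4621, -0.1116, 0.1488]
tcp_rot: [0.419, 0.569, -0.419, 0.569]
contact_force: [-1.3, 0.5, -0.1]
opening: 0.001
```

{"fn": "move_arm", "kwargs": {
  "commands": [0,0.08,0,0,0,0,0,0]
}}

```text
time: 15.92
eef_pos: [0.4635, -0.1112, 0.149]
tcp_rot: [0.419, 0.57, -0.42, 0.569]
contact_force: [-4.2, -1.1, 2.7]
opening: 0.003
```

{"fn": "move_arm", "kwargs": {
  "commands": [0,0.04,0,0,0,0,0,0]
}}

```text
time: 16.18
eef_pos: [0.4649, -0.1108, 0.1489]
tcp_rot: [0.419, 0.569, -0.42, 0.569]
contact_force: [-4.4, -1.5, 3.5]
opening: 0.003
```

{"fn": "move_arm", "kwargs": {
  "commands": [0,0.06,0,0,0,0,0,0]
}}

```text
time: 16.42
eef_pos: [0.4665, -0.1103, 0.1488]
tcp_rot: [0.42, 0.569, -0.419, 0.569]
contact_force: [-3.0, -0.5, 2.9]
opening: 0.002
```

{"fn": "move_arm", "kwargs": {
  "commands": [0,0.04,0,0,0,0,0,0]
}}

```text
time: 16.68
eef_pos: [0.4674, -0.11, 0.1488]
tcp_rot: [0.42, 0.569, -0.419, 0.569]
contact_force: [-4.3, -1.0, 1.8]
opening: -0.002
```

{"fn": "move_arm", "kwargs": {
  "commands": [0,0.04,0,0,0,0,0,0]
}}

```text
time: 16.92
eef_pos: [0.4684, -0.1097, 0.1488]
tcp_rot: [0.42, 0.569, -0.419, 0.569]
contact_force: [-2.6, -1.0, 2.2]
opening: -0.001
```

{"fn": "move_arm", "kwargs": {
  "commands": [0,0.04,0,0,0,0,0,0]
}}

```text
time: 17.18
eef_pos: [0.4693, -0.1094, 0.1488]
tcp_rot: [0.42, 0.569, -0.419, 0.569]
contact_force: [-2.1, -0.9, 2.3]
opening: -0.001
```

{"fn": "move_arm", "kwargs": {
  "commands": [0,0.04,0,0,0,0,0,0]
}}

```text
time: 17.42
eef_pos: [0.4702, -0.1091, 0.1488]
tcp_rot: [0.42, 0.569, -0.419, 0.569]
contact_force: [-2.8, -0.9, 1.5]
opening: -0.001
```

{"fn": "move_arm", "kwargs": {
  "commands": [0,0.04,0,0,0,0,0,0]
}}

```text
time: 17.68
eef_pos: [0.4712, -0.1088, 0.1488]
tcp_rot: [0.42, 0.569, -0.419, 0.569]
contact_force: [-2.1, -1.2, 2.2]
opening: 0.001
```

{"fn": "move_arm", "kwargs": {
  "commands": [0,0.04,0,0,0,0,0,0]
}}

```text
time: 17.92
eef_pos: [0.4719, -0.1086, 0.1489]
tcp_rot: [0.419, 0.569, -0.42, 0.569]
contact_force: [-4.9, -1.6, 3.0]
opening: 0.004
```

{"fn": "move_arm", "kwargs": {
  "commands": [0,0.02,0,0,0,0,0,0]
}}

```text
time: 18.18
eef_pos: [0.4722, -0.1085, 0.1489]
tcp_rot: [0.419, 0.57, -0.42, 0.569]
contact_force: [-5.4, -1.5, 4.4]
opening: 0.0
```

{"fn": "move_arm", "kwargs": {
  "commands": [0,0.02,0,0,0,0,0,0]
}}

```text
time: 18.42
eef_pos: [0.4725, -0.1084, 0.1489]
tcp_rot: [0.419, 0.57, -0.42, 0.569]
contact_force: [-5.7, -2.3, 4.0]
opening: 0.002
```

{"fn": "move_arm", "kwargs": {
  "commands": [0,0.02,0,0,0,0,0,0]
}}

```text
time: 18.68
eef_pos: [0.4728, -0.1083, 0.1489]
tcp_rot: [0.419, 0.57, -0.42, 0.569]
contact_force: [-7.5, -2.6, 4.1]
opening: -0.001
```

Middle came up solid (8 N and rising): ease off, go to the left lever.

{"fn": "move_arm", "kwargs": {
  "commands": [0,-0.5,0,0,0,-0.8,0,0,0,0,-1,0,0,0,-1,0,0,0,-1,0,0,0,0,0,0,0,0,0]
}}

```text
time: 19.55
eef_pos: [0.4206, -0.0464, 0.1489]
tcp_rot: [0.42, 0.569, -0.419, 0.57]
contact_force: [0.4, 0.1, 0.6]
opening: 0.001
```

```bash
python3 -c "
from h import *
st();cv2.imwrite('pics/w4.png',ctrl.read_camera('wrist')[:,:,::-1])"
```

```text
t 19.55 bank -0.0748 0.0725 z 0.1489 tip z 0.1349 toolyaw 0.3 F bank 0.45 0.01 0.56
```

View pics/w4.png

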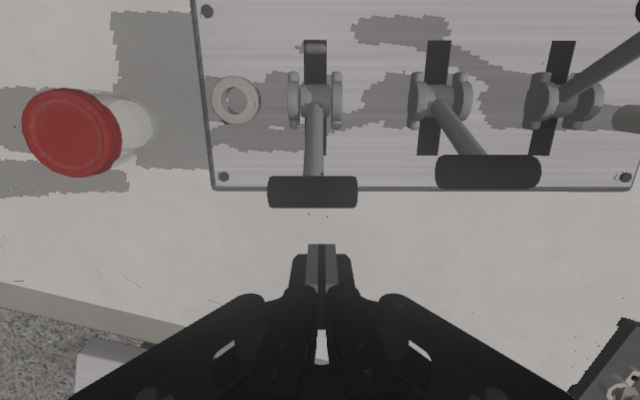

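{"fn": "move_arm", "kwargs": {
  "commands": [0,0.25,0,0,0,0.25,0,0,0,0.2,0,0,0,0.08,0,0,0,0,0,0]
}}

```text
time: 20.23
eef_pos: [0.439, -0.0402, 0.1487]
tcp_rot: [0.419, 0.569, -0.419, 0.569]
contact_force: [-0.2, 0.4, -0.1]
opening: 0.001
```

{"fn": "move_arm", "kwargs": {
  "commands": [0,0.08,0,0,0,0,0,0]
}}

```text
time: 20.48
eef_pos: [0.4401, -0.0398, 0.1488]
tcp_rot: [0.419, 0.57, -0.42, 0.569]
contact_force: [-4.4, -1.1, 2.2]
opening: 0.001
```

{"fn": "move_arm", "kwargs": {
  "commands": [0,0.08,0,0,0,0,0,0]
}}

```text
time: 20.72
eef_pos: [0.4426, -0.0391, 0.149]
tcp_rot: [0.419, 0.569, -0.42, 0.569]
contact_force: [-4.4, -0.4, 2.4]
opening: 0.001
```

Contact at about bank x = -55 mm. Now in single millimetres.

{"fn": "move_arm", "kwargs": {
  "commands": [0,0.06,0,0,0,0,0,0]
}}

```text
time: 20.98
eef_pos: [0.4443, -0.0387, 0.1489]
tcp_rot: [0.42, 0.569, -0.419, 0.569]
contact_force: [-2.8, -1.3, 2.0]
opening: 0.002
```

{"fn": "move_arm", "kwargs": {
  "commands": [0,0.04,0,0,0,0,0,0]
}}

```text
time: 21.22
eef_pos: [0.4452, -0.0384, 0.1488]
tcp_rot: [0.42, 0.569, -0.419, 0.569]
contact_force: [-3.6, -1.5, 2.5]
opening: 0.002
```

{"fn": "move_arm", "kwargs": {
  "commands": [0,0.04,0,0,0,0,0,0]
}}

```text
time: 21.48
eef_pos: [0.4462, -0.0381, 0.1489]
tcp_rot: [0.42, 0.569, -0.419, 0.569]
contact_force: [-3.4, -0.6, 1.4]
opening: -0.0
```

{"fn": "move_arm", "kwargs": {
  "commands": [0,0.04,0,0,0,0,0,0]
}}

```text
time: 21.72
eef_pos: [0.4471, -0.0378, 0.1488]
tcp_rot: [0.42, 0.569, -0.419, 0.569]
contact_force: [-3.2, -1.7, 2.4]
opening: -0.0
```

{"fn": "move_arm", "kwargs": {
  "commands": [0,0.04,0,0,0,0,0,0]
}}

```text
time: 21.98
eef_pos: [0.448, -0.0374, 0.1488]
tcp_rot: [0.42, 0.569, -0.419, 0.569]
contact_force: [-3.2, -0.7, 1.1]
opening: -0.002
```

{"fn": "move_arm", "kwargs": {
  "commands": [0,0.04,0,0,0,0,0,0]
}}

```text
time: 22.22
eef_pos: [0.449, -0.0371, 0.1488]
tcp_rot: [0.42, 0.569, -0.419, 0.569]
contact_force: [-3.6, -1.0, 3.0]
opening: 0.002
```

{"fn": "move_arm", "kwargs": {
  "commands": [0,0.04,0,0,0,0,0,0]
}}

```text
time: 22.48
eef_pos: [0.45, -0.0368, 0.1488]
tcp_rot: [0.42, 0.569, -0.419, 0.569]
contact_force: [-3.2, -0.7, 2.3]
opening: -0.0
```

{"fn": "move_arm", "kwargs": {
  "commands": [0,0.04,0,0,0,0,0,0]
}}

```text
time: 22.72
eef_pos: [0.4509, -0.0366, 0.1488]
tcp_rot: [0.42, 0.569, -0.419, 0.569]
contact_force: [-1.5, -0.3, 1.9]
opening: -0.0
```

{"fn": "move_arm", "kwargs": {
  "commands": [0,0.04,0,0,0,0,0,0]
}}

```text
time: 22.98
eef_pos: [0.4519, -0.0363, 0.1488]
tcp_rot: [0.42, 0.569, -0.419, 0.569]
contact_force: [-2.3, -0.1, 2.1]
opening: 0.003
```

{"fn": "move_arm", "kwargs": {
  "commands": [0,0.04,0,0,0,0,0,0]
}}

```text
time: 23.22
eef_pos: [0.4528, -0.036, 0.1488]
tcp_rot: [0.42, 0.569, -0.419, 0.569]
contact_force: [-3.0, -0.4, 2.2]
opening: -0.002
```

{"fn": "move_arm", "kwargs": {
  "commands": [0,0.04,0,0,0,0,0,0]
}}

```text
time: 23.48
eef_pos: [0.4538, -0.0357, 0.1489]
tcp_rot: [0.42, 0.569, -0.419, 0.569]
contact_force: [-2.2, -0.5, 2.3]
opening: 0.0
```

{"fn": "move_arm", "kwargs": {
  "commands": [0,0.04,0,0,0,0,0,0]
}}

```text
time: 23.72
eef_pos: [0.4548, -0.0354, 0.1489]
tcp_rot: [0.42, 0.569, -0.419, 0.569]
contact_force: [-2.1, 0.1, 2.8]
opening: -0.003
```

{"fn": "move_arm", "kwargs": {
  "commands": [0,0.04,0,0,0,0,0,0]
}}

```text
time: 23.98
eef_pos: [0.4557, -0.0351, 0.1488]
tcp_rot: [0.42, 0.569, -0.419, 0.569]
contact_force: [-1.9, -0.7, 2.0]
opening: 0.0
```

{"fn": "move_arm", "kwargs": {
  "commands": [0,0.04,0,0,0,0,0,0]
}}

```text
time: 24.22
eef_pos: [0.4567, -0.0348, 0.1489]
tcp_rot: [0.42, 0.569, -0.419, 0.569]
contact_force: [-2.5, -0.9, 1.3]
opening: -0.005
```

{"fn": "move_arm", "kwargs": {
  "commands": [0,0.04,0,0,0,0,0,0]
}}

```text
time: 24.48
eef_pos: [0.4574, -0.0346, 0.1488]
tcp_rot: [0.419, 0.569, -0.42, 0.569]
contact_force: [-3.0, -0.6, 1.9]
opening: 0.003
```

{"fn": "move_arm", "kwargs": {
  "commands": [0,0.04,0,0,0,0,0,0]
}}

```text
time: 24.72
eef_pos: [0.4583, -0.0343, 0.1489]
tcp_rot: [0.419, 0.569, -0.42, 0.569]
contact_force: [-4.8, -0.9, 3.5]
opening: -0.001
```

{"fn": "move_arm", "kwargs": {
  "commands": [0,0.02,0,0,0,0,0,0]
}}

```text
time: 24.98
eef_pos: [0.4589, -0.0341, 0.1488]
tcp_rot: [0.419, 0.569, -0.42, 0.569]
contact_force: [-5.0, -1.3, 3.5]
opening: -0.002
```

{"fn": "move_arm", "kwargs": {
  "commands": [0,0.04,0,0,0,0,0,0]
}}

```text
time: 25.22
eef_pos: [0.4599, -0.0338, 0.1488]
tcp_rot: [0.42, 0.569, -0.419, 0.569]
contact_force: [-4.4, -1.2, 3.4]
opening: -0.001
```

{"fn": "move_arm", "kwargs": {
  "commands": [-0.04,0.1,0,0,-0.04,0.15,0,0,-0.04,0.2,0,0,-0.04,0.2,0,0,-0.04,0.2,0,0,0.04,0.2,0,0,0.04,0.2,0,0,0.04,0.2,0,0,0.04,0.2,0,0,0,0.2,0,0,0,0.12,0,0,0,0.12,0,0,0,0,0,0]
}}

```text
time: 26.85
eef_pos: [0.5094, -0.0181, 0.1492]
tcp_rot: [0.419, 0.57, -0.42, 0.569]
contact_force: [-3.2, -1.0, -2.2]
opening: -0.002
```

{"fn": "move_arm", "kwargs": {
  "commands": [0,0.1,0,0,0,0.06,0,0,0,0,0,0]
}}

```text
time: 27.22
eef_pos: [0.5125, -0.0171, 0.1493]
tcp_rot: [0.419, 0.57, -0.42, 0.568]
contact_force: [-6.6, -1.5, -2.6]
opening: 0.002
```

{"fn": "move_arm", "kwargs": {
  "commands": [0,0.08,0,0,0,0,0,0]
}}

```text
time: 27.48
eef_pos: [0.5128, -0.017, 0.1492]
tcp_rot: [0.417, 0.572, -0.421, 0.567]
contact_force: [-11.8, -3.1, 1.4]
opening: 0.0
```

{"fn": "move_arm", "kwargs": {
  "commands": [0,0.08,0,0,0,0,0,0]
}}

```text
time: 27.72
eef_pos: [0.5131, -0.017, 0.1492]
tcp_rot: [0.415, 0.573, -0.423, 0.566]
contact_force: [-17.0, -5.8, 5.4]
opening: -0.003
```

{"fn": "move_arm", "kwargs": {
  "commands": [0,-0.5,0,0,0,-1,0,0,0,-1,0,0,0,-1,0,0,0,-0.6,0.3,0,0,0,0.9,0,0,0,0.9,0,0,0,0.85,0,0,0,0,0,0,0,0,0]
}}

```text
time: 28.98
eef_pos: [0.4414, -0.1166, 0.1498]
tcp_rot: [0.42, 0.569, -0.419, 0.569]
contact_force: [-0.2, -0.2, -0.9]
opening: -0.003
```

```bash
python3 -c "
from h import *
st();cv2.imwrite('pics/w5.png',ctrl.read_camera('wrist')[:,:,::-1])"
```

```text
t 28.975 bank -0.0757 -0.0008 z 0.1498 tip z 0.1358 toolyaw 0.3 F bank -0.29 -0.1 -0.91
```

View pics/w5.png

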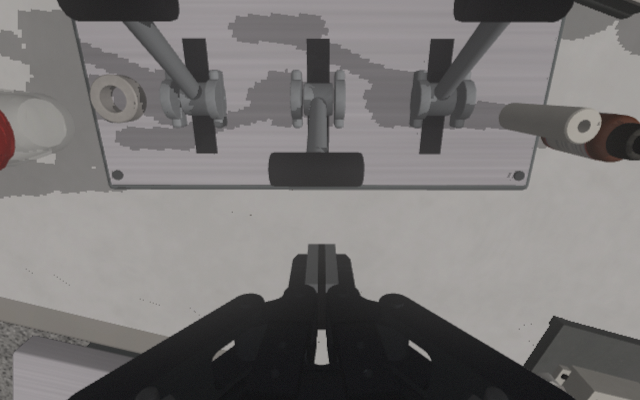

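{"fn": "move_arm", "kwargs": {
  "commands": [0,0.4,0,0,0,0.4,0,0,0,0.3,0,0,0,0.06,0,0,0,0,0,0]
}}

```text
time: 29.65
eef_pos: [0.4691, -0.108, 0.1497]
tcp_rot: [0.419, 0.569, -0.419, 0.569]
contact_force: [-0.3, 0.3, 0.1]
opening: 0.001
```

{"fn": "move_arm", "kwargs": {
  "commands": [0,0.06,0,0,0,0,0,0]
}}

```text
time: 29.9
eef_pos: [0.4704, -0.1078, 0.1499]
tcp_rot: [0.42, 0.569, -0.42, 0.569]
contact_force: [0.5, -0.6, 0.7]
opening: 0.002
```

{"fn": "move_arm", "kwargs": {
  "commands": [0,0.04,0,0,0,0,0,0]
}}

```text
time: 30.15
eef_pos: [0.4714, -0.1074, 0.1498]
tcp_rot: [0.42, 0.569, -0.42, 0.569]
contact_force: [0.3, -0.4, 0.3]
opening: -0.0
```

{"fn": "move_arm", "kwargs": {
  "commands": [0,0.04,0,0,0,0,0,0]
}}

```text
time: 30.4
eef_pos: [0.472, -0.1073, 0.1499]
tcp_rot: [0.419, 0.57, -0.42, 0.569]
contact_force: [-3.1, -0.7, 2.6]
opening: 0.0
```

{"fn": "move_arm", "kwargs": {
  "commands": [0,0.04,0,0,0,0,0,0]
}}

```text
time: 30.65
eef_pos: [0.4733, -0.1069, 0.1499]
tcp_rot: [0.419, 0.569, -0.42, 0.569]
contact_force: [-3.3, -0.5, 2.3]
opening: 0.0
```

{"fn": "move_arm", "kwargs": {
  "commands": [0,0.04,0,0,0,0,0,0]
}}

```text
time: 30.9
eef_pos: [0.4744, -0.1065, 0.1498]
tcp_rot: [0.42, 0.569, -0.419, 0.569]
contact_force: [-2.4, -0.4, 2.2]
opening: 0.002
```

{"fn": "move_arm", "kwargs": {
  "commands": [0,0.04,0,0,0,0,0,0]
}}

```text
time: 31.15
eef_pos: [0.4754, -0.1062, 0.1498]
tcp_rot: [0.42, 0.569, -0.419, 0.569]
contact_force: [-2.5, -1.6, 1.8]
opening: 0.001
```

{"fn": "move_arm", "kwargs": {
  "commands": [0,0.08,0,0,0,0.08,0,0,0,0,0,0]
}}

```text
time: 31.52
eef_pos: [0.4794, -0.1049, 0.1498]
tcp_rot: [0.42, 0.569, -0.419, 0.569]
contact_force: [-2.2, -0.9, 0.0]
opening: -0.0
```

{"fn": "move_arm", "kwargs": {
  "commands": [-0.04,0.1,0,0,-0.04,0.2,0,0,-0.04,0.2,0,0,-0.04,0.2,0,0,-0.04,0.2,0,0,0.04,0.2,0,0,0.04,0.2,0,0,0.06,0.2,0,0,0.06,0.2,0,0,0.04,0.2,0,0,0,0.12,0,0,0,0,0,0]
}}

```text
time: 33.02
eef_pos: [0.5274, -0.0899, 0.1485]
tcp_rot: [0.42, 0.569, -0.419, 0.569]
contact_force: [-1.4, 0.0, -0.6]
opening: -0.002
```

{"fn": "move_arm", "kwargs": {
  "commands": [0,0.12,0,0,0,0.08,0,0,0,0,0,0]
}}

```text
time: 33.4
eef_pos: [0.5319, -0.0885, 0.1485]
tcp_rot: [0.42, 0.569, -0.42, 0.569]
contact_force: [-1.9, -0.3, -0.9]
opening: -0.0
```

{"fn": "move_arm", "kwargs": {
  "commands": [0,0.12,0,0,0,0,0,0]
}}

```text
time: 33.65
eef_pos: [0.5342, -0.0877, 0.1484]
tcp_rot: [0.419, 0.57, -0.42, 0.569]
contact_force: [-3.9, -1.3, -0.9]
opening: -0.0
```

{"fn": "move_arm", "kwargs": {
  "commands": [0,0.08,0,0,0,0,0,0]
}}

```text
time: 33.9
eef_pos: [0.5345, -0.0876, 0.1483]
tcp_rot: [0.417, 0.571, -0.421, 0.567]
contact_force: [-10.3, -3.7, 2.3]
opening: -0.003
```

{"fn": "move_arm", "kwargs": {
  "commands": [0,0.08,0,0,0,0,0,0]
}}

```text
time: 34.15
eef_pos: [0.5347, -0.0876, 0.1483]
tcp_rot: [0.416, 0.573, -0.422, 0.566]
contact_force: [-15.7, -6.1, 6.1]
opening: -0.001
```

{"fn": "move_arm", "kwargs": {
  "commands": [0,-0.5,0,0,0,-1,0,0,0,-1,0,0,0,-1,0,0,-0.5,-0.5,0,0,-1,0,0,0,-1,0,0,0,-1,0,0,0,0,0,0,0,0,0,0,0]
}}

```text
time: 35.4
eef_pos: [0.4433, -0.116, 0.2357]
tcp_rot: [0.42, 0.569, -0.419, 0.569]
contact_force: [-0.5, 0.3, -0.9]
opening: -0.0
```

```bash
python3 -c "
from h import *
st();w=ctrl.read_camera('wrist')[:,:,::-1];t=ctrl.read_camera('top')[:,:,::-1];s=ctrl.read_camera('side')[:,:,::-1]
cv2.imwrite('pics/w6.png',w);cv2.imwrite('pics/t6.png',t);cv2.imwrite('pics/s6.png',s)
cv2.imwrite('pics/m6.png',np.hstack([cv2.resize(s[160:300,250:390],(400,400)),cv2.resize(t[160:300,230:450],(400,255)) if 0 else cv2.resize(t[160:300,300:440],(400,400))]))"
```

```text
t 35.4 bank -0.0737 -0.0007 z 0.2357 tip z 0.2217 toolyaw 0.301 F bank -0.34 0.47 -0.89
```

View pics/w6.png

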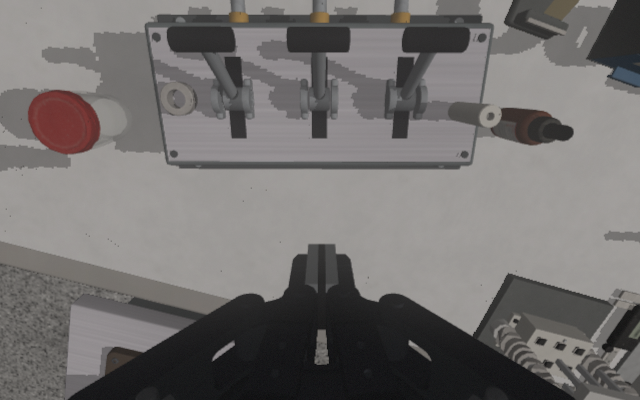

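View pics/m6.png

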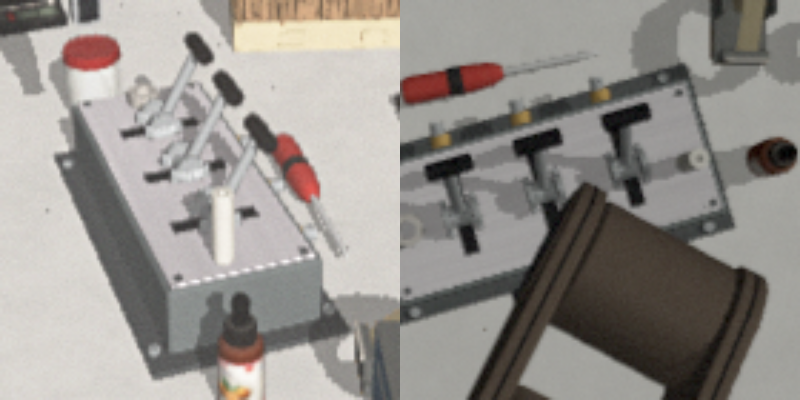

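All three bars line up at wrist-view row 39 (columns 201, 318, 435), the bystanders are in place and the gripper is clear.

```bash
python3 -c "
from h import *
print(ctrl.sign_off())"
```

```text
the job is handed in; nothing more can be done
None
```

All three levers are over at their far stops, and the job was handed in at about 35.5 s of the 64 s allowed. No verdict was reported.

- **Order found:** right, then left, then middle. I pushed each lever with the closed fingers in steps of about 1 mm. The right one was free on the first try. The middle one came up solid at about 8 N after 11 mm, so I eased off and threw the left one. The middle then moved freely.
- **Home check:** each lever ended against a rigid stop, where the last 2 mm push moved it only about 0.3 mm while the force rose to 14–18 N. The three stop positions agreed within 1 mm, at bank x = 21.5 to 22.2 mm. In the last wrist picture the three handles lie in one line.
- **Surroundings:** in the last wrist, side and top pictures the jar, dropper bottle, post, collar and screwdriver look unmoved. I judged this by eye and did not measure it. The gripper stood clear, with a force reading of about 1 N, which is sensor noise.
- **One oddity:** the left lever's push rose briefly to about 5 N near 0.27 rad. It kept moving the full step and the force levelled off, so I took it as rubbing. No check failed.

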